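# Thread a lamp hanger bar through the slot of a ceiling panel and hold it ready

## Robot

A 6-joint arm with a two-finger parallel gripper is mounted at the origin on a cart in front of the work surface, level with it; the furniture and walls round the work are solid. World frame = base frame: x ahead of the robot, y to its left, z up, the work surface at z = 0. Lengths are in m, angles in degrees, forces in N, time in s.
With the tool pointing down it reaches from about 0.4 to 0.825 m from the base axis. Payload 7 kg.
Tool frame: the origin (TCP) lies midway between the tips of the shut fingers; the grasp point (between the pads) lies r.grip_depth behind it (r.grip_depth is the distance from the TCP to the grasp point, in m); z points along the fingers, y is the line along which they close (so a half turn about z gives the same grasp; the last joint's range is limited). The gripper opens to 88 mm and grips with 3 to 60 N. Pads are 19 mm wide; open, the fingers measure 130 mm over their backs; the gripper's body (78 mm by 193 mm) begins 47 mm behind the grasp point.
Start: joints at [-52.993, 20.546, 0.682, 0, -70.136, -16.507], TCP at [0.236, -0.632, 0.227] pointing down, gripper open.
Joint ranges: [-176.03, 176.03], [-82.01, 121.73], [-58.28, 71.71], [-173.87, 95.51], [-174.79, -0.11], [-173.66, 173.66]. Speed limits (degrees/s): [136.94, 136.94, 172.46, 180, 180, 180].

## Interface

Orientations are given as [roll, pitch, yaw] about the fixed x, y, z axes, in that order (R = Rz(yaw) Ry(pitch) Rx(roll)).
In Python, from plant import r gives the robot as it stands.
- The arm moves only by the tool drive_effector, called after ">>>" by a JSON object that holds its "method" and its "body", one argument or row to a line. Schema: {"type":"object","properties":{"increments":{"type":"array","items":{"type":"array","items":{"type":"array","items":{"type":"number"},"minItems":6,"maxItems":6},"minItems":1,"maxItems":12},"minItems":1,"maxItems":1},"aperture":{"type":"number"},"grip_force":{"type":"number"},"only":{"type":"string"},"quiet":{"type":"boolean"},"lines":{"type":"string"}},"required":["increments"],"additionalProperties":false}. increments is a list that holds a single list of rows (three levels of brackets), with 1 to 12 rows, each of 6 numbers: dx, dy, dz in fractions of the full range, 1 being 0.5 m, then a rotation vector rx, ry, rz in parts of the range, where 1.0 means 360 degrees; each row is the pose to reach, as a shift and turn from the pose commanded when the call began, along the tool's axes at that moment; what a row does not reach only later rows make up. A row lasts 1/12 s, in which the tool goes at most 0.0417 m and 7.16 degrees, less where a joint would pass 70% of its speed; a pose out of reach is approached as far as the arm can. aperture is the finger opening in m, set as the call begins (left out keeps the last). The fingers move at their own pace and stop on an object; grip_force is the grip in N (left out, the last holds). Time passes only in rows, so rows that do not move let the fingers close. The tool returns the time, the measured TCP pose, the force, the opening and the grip force at its end. only (a regular expression) keeps the lines of the reply that match it, lines (a string "A,B") keeps lines A to B, and quiet returns only ok. A shift or turn number past 1, either way, is cut back to 1. Input that does not fit is refused with a message, and nothing moves.
- r.get_state(): the state, without advancing time (a new reading comes with each control period).
- r.capture(name): name is "side" or "top" or "wrist"; returns a dict with "frame" (480x640x3 uint8, red, green, blue), "z_map" (480x640 float32, m along the optical axis (not along the pixel's ray), 0 where there is no reading), "fx", "fy", "cx", "cy" (pixels), "cam_to_world" (4x4, takes a point from camera to world coordinates). Camera axes: x right, y down, z forward; pixel columns grow to the right and rows downward; lengths in m; the calibration is good to about 2 mm. A picture is of the moment at which its call begins.
- r.close_job(): hands the job in; it is judged then, once.
The state is a dict: "time_s": time; "joints": joint angles; "qd": joint speeds; "joint_torque": joint torques, N m; "tcp_pos": TCP position; "eef_rot": TCP orientation; "contact_force": force on the tool from outside, world axes, zero at the start; "moment": the same for the moment, N m; "gripper_width": finger opening in m; "gripper_force": force on a finger pad.
Only numpy, scipy, OpenCV 4.12 (cv2) and the standard library are available. Lean on these libraries where they do the work, as an engineer would, in place of code of your own. Each camera call takes 0.05 s, during which the arm holds its last target. There are 200 camera calls.

## Task

Pick up the lamp hanger bar (the square coupling at the top of its stud is there to grip) and, tilting it, thread it one end first down through the slot in the raised ceiling panel; the bar is longer than the slot. Finish still holding it, with the flat bar wholly underneath, level, lying along the slot and centred on it, about midway between panel and bench and touching neither, the stud standing up through the slot ready for its lamp. Do not force it against the panel, and leave the other things on the bench where they are.

Things in the scene. Friction and masses are not known exactly. Their poses are not given: they have to be found in the camera images.
- hanger: loose bare-metal inverted T, 0.25 kg: flat bar 180 x 32 x 6 mm (own x, y, z); a 10 mm round stud (foot collar 22 mm, 4 mm high) stands on its middle and carries a square coupling 16 x 16 mm, faces square to the bar, 90 to 150 mm above the bar's underside: grip here. Origin: centre of the underside, on the stud axis; x along the bar, z up the stud. Same when turned half round
- hanger_end_a (a point): the middle of the bar's end edge at +x of the hanger, 90 mm from its origin, on the underside
- hanger_end_b (a point): the middle of the bar's end edge at -x of the hanger, 90 mm from its origin, on the underside
- panel: fixed white ceiling panel, 260 x 150 mm (own x, y), 8 mm thick, on four 14 mm legs at the corners (116 and 61 mm from centre in x, y); underside 100 mm, top 108 mm above the bench, screw heads 3 mm higher. One slot through its centre, 136 mm long along own x, 50 mm wide along own y. Origin: on the bench under its centre; open space below
- slot (a point): centre of the slot, level with the panel's underside, 100 mm above the bench
- reel: reel of solder wire, 66 mm diameter, 34 mm high, loose bystander; origin under its centre
- ring: white ring, 54 mm diameter, 10 mm high, loose bystander; origin under its centre
- connector: black plug connector lying on the bench, 92 mm long, 18 mm thick, loose bystander; origin under its centre
- tape: roll of orange tape, 60 mm diameter, 19 mm high, loose bystander; origin under its centre

How it is judged:
By the outcome, as a careful person would: the job done as asked, in the order asked, and still so for the second after the job is handed in, while the arm keeps its last pose, push and grip.
It also fails if it takes over 48 s, if anything falls off the work surface, if the arm or the gripper's body presses on something with over 40 N, if the wrist force passes 120 N, or if a joint passes its speed limit or range.

## Working session

There is one attempt and no reset: what is moved stays moved. The work goes in short steps, Python scripts to look and compute and a tool call to move; the robot and the scene stay as the last step left them, time stands still between calls to the robot, and variables do not carry over. Pictures are saved under pics/ and viewed, at most 10 in all, crops included, and the job is handed in when it is done.

```bash
ls; mkdir -p pics; python3 - <<'E'
from plant import r
import cv2,pickle
s=r.get_state();print(s['time_s'],s['tcp_pos'],s['eef_rot'],r.grip_depth)
d={}
for n in("side","top"):
    c=r.capture(n);d[n]=c;cv2.imwrite(f'pics/{n}0.png',c['frame'][:,:,::-1]);print(n,c['fx'],c['cam_to_world'])
pickle.dump(d,open('c0.pkl','wb'))
E
```

```text
pics
plant.py
0.0 [ 0.2362148  -0.63181887  0.22564028] [ 1.79908039e+02 -7.64407061e-03 -1.59507061e+02] 0.0188
side 605.6226615436284 [[-0.58154829 -0.32461758  0.74593901 -0.50942808]
 [-0.81335666  0.21410118 -0.54093587  0.64679852]
 [ 0.01589087 -0.9212948  -0.38854004  0.62981478]
 [ 0.          0.          0.          1.        ]]
top 508.0066725711488 [[ 0.0272892  -0.99580976  0.08728246  0.40755445]
 [-0.99962173 -0.02688607  0.00579117 -0.09759681]
 [-0.00342022 -0.08740748 -0.99616677  1.1867006 ]
 [ 0.          0.          0.          1.        ]]
```

View pics/top0.png

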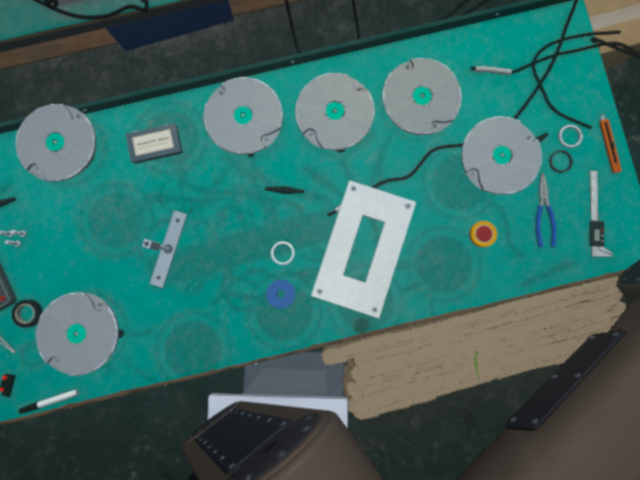

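View pics/side0.png

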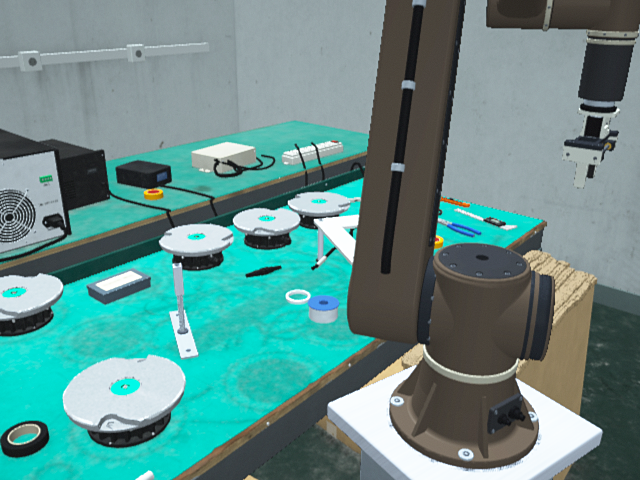

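Top view: hanger bar runs (179,212)–(157,286), its stud foot is at (167,249) and the coupling top near (148,244). Panel corners are (350,182), (415,202), (380,317), (313,296), and the slot lies around (364,249). Side view: the hanger stands upright with its coupling at (178,275). Next I measure with depth and triangulation, on enlarged crops.

```bash
cat > h.py <<'E'
import numpy as np
def pt(c,u,v,z=None,h=None):
    T=c['cam_to_world'];d=np.array([(u-c['cx'])/c['fx'],(v-c['cy'])/c['fy'],1])
    if h is not None: w=T[:3,:3]@d; return T[:3,3]+w*(h-T[2,3])/w[2]
    return T[:3,:3]@d*z+T[:3,3]
def cloud(c):
    v,u=np.mgrid[:480,:640];Z=c['z_map'];T=c['cam_to_world']
    P=np.stack([(u-c['cx'])/c['fx']*Z,(v-c['cy'])/c['fy']*Z,Z],-1)@T[:3,:3].T+T[:3,3]
    P[Z==0]=np.nan;return P
def proj(c,p):
    T=c['cam_to_world'];q=T[:3,:3].T@(np.array(p)-T[:3,3]);return q[0]/q[2]*c['fx']+c['cx'],q[1]/q[2]*c['fy']+c['cy']
def tri(a,b):
    A=[];B=[]
    for c,u,v in(a,b):
        d=pt(c,u,v,z=1)-c['cam_to_world'][:3,3];d/=np.linalg.norm(d);M=np.eye(3)-np.outer(d,d);A.append(M);B.append(M@c['cam_to_world'][:3,3])
    x=np.linalg.solve(sum(A),sum(B));return x,[np.linalg.norm(M@x-y) for M,y in zip(A,B)]
E
python3 - <<'E'
import pickle,cv2,numpy as np
from h import *
d=pickle.load(open('c0.pkl','rb'));c=d['top'];P=cloud(c);f=c['frame']
def box(u0,u1,v0,v1,zl,zh):
    m=np.zeros((480,640),bool);m[v0:v1,u0:u1]=1;m&=(P[...,2]>zl)&(P[...,2]<zh);return m
m=box(305,425,175,325,.095,.118);Q=P[m];print('panel n',len(Q),np.median(Q[:,2]))
print(cv2.minAreaRect(Q[:,:2].astype(np.float32)))
# slot: panel-white-free hole
hole=np.zeros((480,640),np.uint8);cs,h=cv2.findContours(m.astype(np.uint8),cv2.RETR_CCOMP,cv2.CHAIN_APPROX_NONE)
for k,q in enumerate(cs):
    if h[0][k][3]>=0 and len(q)>40:
        X=np.array([pt(c,u,v,h=.108) for u,v in q[:,0]]);print('slot',cv2.minAreaRect(X[:,:2].astype(np.float32)))
m=box(135,195,205,295,.003,.02);Q=P[m];print('bar n',len(Q),np.median(Q[:,2]),cv2.minAreaRect(Q[:,:2].astype(np.float32)))
m=box(135,195,205,295,.1,.2);Q=P[m];print('coup',len(Q),Q.mean(0),Q.min(0),Q.max(0))
print('bench',np.nanmedian(P[200:300,210:250,2]))
a=cv2.resize(f[195:300,125:215],None,fx=4.4,fy=4.4,interpolation=cv2.INTER_CUBIC)
b=cv2.resize(d['side']['frame'][250:365,140:220],None,fx=4,fy=4,interpolation=cv2.INTER_CUBIC)
H=max(a.shape[0],b.shape[0]);o=np.zeros((H,a.shape[1]+b.shape[1],3),np.uint8);o[:a.shape[0],:a.shape[1]]=a;o[:b.shape[0],a.shape[1]:]=b
cv2.imwrite('pics/crop.png',o[:,:,::-1]);print(a.shape,b.shape)
E
```

```text
panel n 7111 0.1084800240153505
((0.4896930754184723, -0.18184641003608704), (0.1505565643310547, 0.26026007533073425), 73.18708801269531)
slot ((0.48913562297821045, -0.1810842752456665), (0.053464848548173904, 0.13870590925216675), 73.19245147705078)
bar n 2286 0.004878239063807688 ((0.48148971796035767, 0.27403274178504944), (0.21180081367492676, 0.13941998779773712), 3.094283103942871)
coup 121 [0.48303426 0.26305388 0.13735249] [0.47463363 0.25656311 0.10096133] [0.49322468 0.27451827 0.1544294 ]
bench 0.002126542484528926
(462, 396, 3) (460, 320, 3)
```

View pics/crop.png

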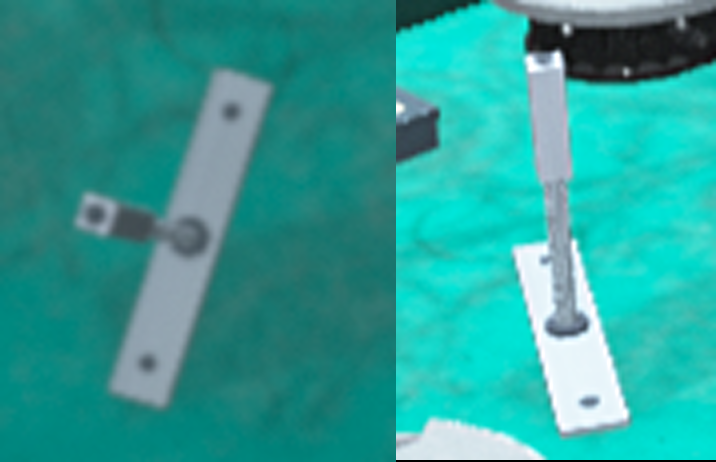

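Crop: in the top view the bar's corners are (217,68), (273,87), (166,409), (109,391), the coupling top centre is (96,214), and the stud foot is (188,237). In the side view the coupling top centre is (544,62) and the bar holes are (547,259) and (590,402). The hanger is upright. Next I triangulate.

```bash
python3 - <<'E'
import pickle,cv2,numpy as np
from h import *
d=pickle.load(open('c0.pkl','rb'));t=d['top'];s=d['side']
T=lambda x,y:(t,125+(x+.5)/4.4-.5,195+(y+.5)/4.4-.5)
S=lambda x,y:(s,140+(x-396+.5)/4-.5,250+(y+.5)/4-.5)
print('couptop',tri(T(96,214),S(544,62)))
h1=tri(T(231,111),S(547,259));h2=tri(T(148,363),S(590,402));print('holes',h1,h2,(h1[0]+h2[0])/2)
C=[pt(*T(*q),h=.006) for q in((217,68),(273,87),(166,409),(109,391))]
C=np.array(C);print(cv2.minAreaRect(C[:,:2].astype(np.float32)),C.mean(0))
v=(C[0]+C[1]-C[2]-C[3]);print('yaw',np.degrees(np.arctan2(v[1],v[0])))
# panel corners tri check, sort by side image projection
print('slot in side px',proj(s,[.4894,-.1815,.108]))
for u,v in((350,182),(415,202),(380,317),(313,296)):p=pt(t,u,v,h=.108);print(p,proj(s,p))
P=cloud(s)
m=(P[...,2]>.08)&(P[...,2]<.2)&(abs(P[...,0]-.483)<.03)&(abs(P[...,1]-.265)<.03);print('side coup',m.sum(),P[m].mean(0),P[m].min(0),P[m].max(0))
from plant import r
print(r.get_state()['joints'])
E
```

```bash
cat >> h.py <<'E'
from scipy.spatial.transform import Rotation as Ro
def delta(s,p,R):
    R0=Ro.from_euler('xyz',s['eef_rot'],degrees=True)
    d=R0.inv().apply(np.array(p)-s['tcp_pos']);w=(R0.inv()*R).as_rotvec(degrees=True)
    print('delta',d.round(4).tolist(),w.round(2).tolist())
E
python3 - <<'E'
from plant import r
from h import *
s=r.get_state()
delta(s,[.52,-.18,.235],Ro.from_euler('xyz',[180,0,-132],degrees=True))
delta(s,[.4836,.266,.235],Ro.from_euler('xyz',[180,0,-105.3],degrees=True))
E
```

```text
delta [-0.424, 0.3239, -0.0089] [0.09, 0.01, -27.5]
delta [-0.5461, 0.7544, -0.0082] [0.08, 0.03, -54.2]
```

Units first: shifts go in shares of 0.5 m and turns go in shares of 360 degrees. So -0.424 m is -0.848, 0.324 m is 0.648, -27 degrees is -0.075.

>>> {"method": "drive_effector", "body": {
  "increments": [
    [[-0.848,0.648,-0.018,0,0,-0.075],[-0.848,0.648,-0.018,0,0,-0.075],[-0.848,0.648,-0.018,0,0,-0.075],[-0.848,0.648,-0.018,0,0,-0.075],[-0.848,0.648,-0.018,0,0,-0.075],[-0.848,0.648,-0.018,0,0,-0.075],[-0.848,0.648,-0.018,0,0,-0.075],[-0.848,0.648,-0.018,0,0,-0.075],[-0.848,0.648,-0.018,0,0,-0.075],[-0.848,0.648,-0.018,0,0,-0.075],[-0.848,0.648,-0.018,0,0,-0.075],[-0.848,0.648,-0.018,0,0,-0.075]]
  ],
  "aperture": 0.06
}}

```text
time_s: 1.1
tcp_pos: [0.5026, -0.2067, 0.235]
eef_rot: [180.0, 0.0, -132.5]
contact_force: [1.3, -0.8, -0.1]
gripper_width: 0.0599
gripper_force: 0.0
```

```bash
python3 - <<'E'
from plant import r
from h import *
s=r.get_state()
delta(s,[.4836,.266,.235],Ro.from_euler('xyz',[180,0,-105.3],degrees=True))
E
```

```text
delta [-0.3358, 0.3333, 0.0001] [0.0, 0.01, -27.19]
```

In the tool's units: -0.336 m is -0.672, 0.333 m is 0.666, -27 degrees is -0.075.

>>> {"method": "drive_effector", "body": {
  "increments": [
    [[-0.672,0.666,0,0,0,-0.075],[-0.672,0.666,0,0,0,-0.075],[-0.672,0.666,0,0,0,-0.075],[-0.672,0.666,0,0,0,-0.075],[-0.672,0.666,0,0,0,-0.075],[-0.672,0.666,0,0,0,-0.075],[-0.672,0.666,0,0,0,-0.075],[-0.672,0.666,0,0,0,-0.075],[-0.672,0.666,0,0,0,-0.075],[-0.672,0.666,0,0,0,-0.075],[-0.672,0.666,0,0,0,-0.075],[-0.672,0.666,0,0,0,-0.075]]
  ]
}}

```text
time_s: 2.1
tcp_pos: [0.4831, 0.2683, 0.2345]
eef_rot: [180.0, 0.0, -105.4]
contact_force: [0.8, -0.5, 0.1]
gripper_width: 0.0597
gripper_force: 0.0
```

>>> {"method": "drive_effector", "body": {
  "increments": [
    [[0,0,0,0,0,0],[0,0,0,0,0,0],[0,0,0,0,0,0]]
  ]
}}

```text
time_s: 2.35
tcp_pos: [0.4833, 0.2634, 0.2346]
eef_rot: [180.0, -0.0, -105.5]
contact_force: [-0.4, 0.1, -0.0]
gripper_width: 0.0599
gripper_force: 0.0
```

```bash
python3 - <<'E'
from plant import r
from h import *
import cv2
s=r.get_state()
delta(s,[.4836,.266,.106],Ro.from_euler('xyz',[180,0,-105.3],degrees=True))
c=r.capture('wrist');cv2.imwrite('pics/w1.png',c['frame'][:,:,::-1])
print('expected top centre px',proj(c,[.4836,.266,.15]),[proj(c,[.4836+.09*k*.9646,.266-.09*k*.2639,.006]) for k in(-1,1)])
E
```

```text
delta [-0.0027, 0.0004, 0.1286] [0.03, -0.05, -0.19]
expected top centre px (np.float64(323.88017336006317), np.float64(250.7785785772743)) [(np.float64(418.37762910193015), np.float64(208.6250099390026)), (np.float64(229.30944918729836), np.float64(209.42269545102135))]
```

View pics/w1.png

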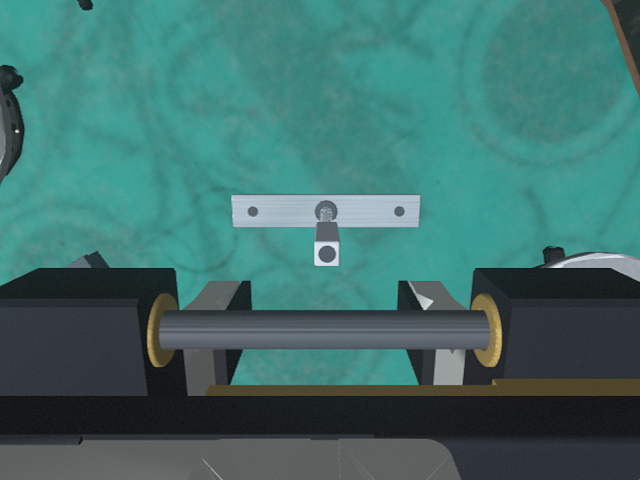

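Wrist view: coupling top at (327,254), bar ends at columns 232 and 420 on row 211. That is about 2 px from the prediction, so I refine the position from this view.

```bash
python3 - <<'E'
from plant import r
from h import *
c=r.capture('wrist');s=r.get_state()
p=pt(c,327,254,h=.15);b=pt(c,326,211,h=.006);a=pt(c,232.5,211,h=.006);e=pt(c,420,211,h=.006)
print(p,b,np.linalg.norm(a-e),np.degrees(np.arctan2(*(a-e)[1::-1])))
delta(s,[(p[0]+.4838)/2,(p[1]+.266)/2,.106],Ro.from_euler('xyz',[180,0,-105.3],degrees=True))
E
```

```text
[0.48251364 0.26823615 0.15      ] [0.4823704  0.26815159 0.006     ] 0.17883451194283537 -15.583746538151157
delta [-0.004, 0.0016, 0.129] [0.0, -0.01, -0.26]
```

In the tool's units: 0.129 m is 0.258, 0.125 m is 0.25.

>>> {"method": "drive_effector", "body": {
  "increments": [
    [[-0.008,0.002,0.04,0,0,0],[-0.008,0.002,0.1,0,0,0],[-0.008,0.002,0.16,0,0,0],[-0.008,0.002,0.22,0,0,0],[-0.008,0.002,0.25,0,0,0],[-0.008,0.002,0.258,0,0,0],[-0.008,0.002,0.258,0,0,0],[-0.008,0.002,0.258,0,0,0]]
  ]
}}

```text
time_s: 3.12
tcp_pos: [0.4845, 0.2679, 0.1071]
eef_rot: [-179.9, 0.1, -105.5]
contact_force: [-0.1, -0.3, 0.2]
gripper_width: 0.0606
gripper_force: 0.0
```

>>> {"method": "drive_effector", "body": {
  "increments": [
    [[0,0,0,0,0,0],[0,0,0,0,0,0],[0,0,0,0,0,0],[0,0,0,0,0,0],[0,0,0,0,0,0],[0,0,0,0,0,0],[0,0,0,0,0,0],[0,0,0,0,0,0],[0,0,0,0,0,0],[0,0,0,0,0,0]]
  ],
  "aperture": 0,
  "grip_force": 45
}}

```text
time_s: 3.95
tcp_pos: [0.4836, 0.2681, 0.106]
eef_rot: [180.0, -0.0, -105.5]
contact_force: [-1.6, 0.1, 0.6]
gripper_width: 0.0158
gripper_force: 45.0
```

In the tool's units: -0.2 m is -0.4, -0.16 m is -0.32.

```bash
cat >> h.py <<'E'
SLOT=np.array([.4894,-.1815]);YAW=-16.8;G=.106
def hang(s,x,z,th,y=0,slot=None,off=(0,0)):
    "hanger origin at slot coords x,y and height z, +x end down by th"
    Rz=Ro.from_euler('z',YAW,degrees=True);Rh=Rz*Ro.from_euler('y',th,degrees=True)
    R=Rh*Ro.from_euler('z',-90,degrees=True)*Ro.from_euler('x',180,degrees=True)
    p=np.r_[SLOT,z]+Rz.apply([x,y,0])+Rh.apply([off[0],off[1],G]);print(p.round(3),end=' ');delta(s,p,R)
E
```

>>> {"method": "drive_effector", "body": {
  "increments": [
    [[0,0,-0.02,0,0,0],[0,0,-0.08,0,0,0],[0,0,-0.16,0,0,0],[0,0,-0.24,0,0,0],[0,0,-0.32,0,0,0],[0,0,-0.4,0,0,0],[0,0,-0.4,0,0,0],[0,0,-0.4,0,0,0]]
  ]
}}

```text
time_s: 4.62
tcp_pos: [0.4843, 0.2686, 0.309]
eef_rot: [-179.9, 0.3, -105.5]
contact_force: [-0.2, -0.2, -3.6]
gripper_width: 0.0154
gripper_force: 45.0
```

```bash
python3 - <<'E'
from plant import r
from h import *
import cv2
s=r.get_state();hang(s,-.02,.2,0);hang(s,-.02,.2,30)
E
```

```text
[ 0.47  -0.176  0.306] delta [0.4319, -0.1052, 0.0012] [-0.13, 0.28, 1.3]
[ 0.521 -0.191  0.292] delta [0.4332, -0.1582, 0.0155] [-30.13, -0.06, 1.34]
```

In the tool's units: 0.432 m is 0.864, 0.41 m is 0.82, 1.3 degrees is 0.0036.

>>> {"method": "drive_effector", "body": {
  "increments": [
    [[0.04,-0.01,0,0,0,0],[0.11,-0.026,0,0,0,0.0008],[0.19,-0.046,0,0,0,0.0014],[0.27,-0.066,0,0,0,0.0019],[0.35,-0.086,0,0,0,0.0028],[0.43,-0.106,0,0,0,0.0036],[0.51,-0.126,0,0,0,0.0036],[0.59,-0.146,0,0,0,0.0036],[0.67,-0.164,0,0,0,0.0036],[0.75,-0.182,0,0,0,0.0036],[0.82,-0.2,0,0,0,0.0036],[0.864,-0.21,0,0,0,0.0036]]
  ]
}}

```text
time_s: 5.62
tcp_pos: [0.4678, -0.1791, 0.3044]
eef_rot: [179.8, -0.0, -106.9]
contact_force: [-0.4, -0.4, -2.1]
gripper_width: 0.0155
gripper_force: 45.0
```

>>> {"method": "drive_effector", "body": {
  "increments": [
    [[0,0,0,0,0,0],[0,0,0,0,0,0],[0,0,0,0,0,0],[0,0,0,0,0,0]]
  ]
}}

```text
time_s: 5.95
tcp_pos: [0.4692, -0.1756, 0.3053]
eef_rot: [179.9, -0.0, -106.8]
contact_force: [-0.1, -0.3, -2.3]
gripper_width: 0.0158
gripper_force: 45.0
```

```bash
python3 - <<'E'
from plant import r
from h import *
import cv2
s=r.get_state();hang(s,-.02,.2,30)
c=r.capture('side');cv2.imwrite('pics/s2.png',c['frame'][:,:,::-1]);c=r.capture('top');cv2.imwrite('pics/t2.png',cv2.resize(c['frame'][140:340,270:470],None,fx=3,fy=3,interpolation=cv2.INTER_CUBIC)[:,:,::-1])
E
```

```text
[ 0.521 -0.191  0.292] delta [-0.0002, -0.0541, 0.0135] [-29.93, -0.01, 0.04]
```

View pics/t2.png

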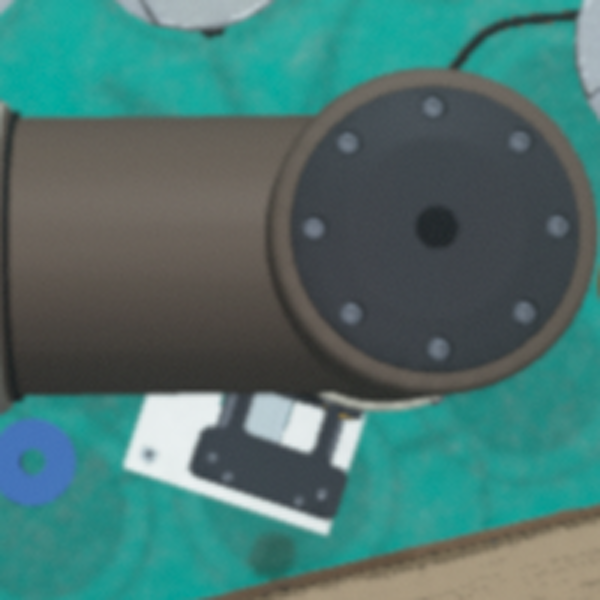

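The top view is blocked by the arm. I'll tilt and check with the wrist camera.

In the tool's units: -0.054 m is -0.108, -0.045 m is -0.09, -30 degrees is -0.0833.

>>> {"method": "drive_effector", "body": {
  "increments": [
    [[0,-0.018,0.004,-0.0139,0,0],[0,-0.036,0.006,-0.0278,0,0],[0,-0.054,0.01,-0.0417,0,0],[0,-0.072,0.016,-0.0556,0,0],[0,-0.09,0.022,-0.0694,0,0],[0,-0.108,0.027,-0.0833,0,0],[0,-0.108,0.027,-0.0833,0,0],[0,-0.108,0.027,-0.0833,0,0],[0,-0.108,0.027,-0.0833,0,0]]
  ]
}}

```text
time_s: 6.8
tcp_pos: [0.5218, -0.1915, 0.2919]
eef_rot: [150.0, -0.0, -106.7]
contact_force: [-0.5, -0.0, -1.1]
gripper_width: 0.0157
gripper_force: 45.0
```

```bash
python3 - <<'E'
from plant import r
from h import *
import cv2
s=r.get_state();hang(s,-.02,.2,30);hang(s,-.02,.125,30);print(s['joints'])
c=r.capture('wrist');cv2.imwrite('pics/w2.png',c['frame'][:,:,::-1])
Rz=Ro.from_euler('z',YAW,degrees=True);Rt=Ro.from_euler('xyz',s['eef_rot'],degrees=True)
print('slot exp',[np.round(proj(c,np.r_[SLOT,.108]+Rz.apply([a,b,0])),1).tolist() for a in(-.068,.068) for b in(-.025,.025)])
print('bar exp',[np.round(proj(c,np.array(s['tcp_pos'])+Rt.apply([a,b,G-.006])),1).tolist() for a in(-.016,.016) for b in(-.09,.09)])
E
```

```text
[ 0.521 -0.191  0.292] delta [-0.0002, 0.0007, 0.0005] [-0.02, -0.06, 0.04]
[ 0.521 -0.191  0.217] delta [-0.0002, -0.0368, 0.0655] [-0.02, -0.06, 0.04]
[  -4.4369897    26.71689732   14.76829051   -6.37630406 -107.35856729
  -12.62173625]
slot exp [[319.9, 182.3], [320.0, 236.7], [157.9, 193.0], [164.6, 258.4]]
bar exp [[187.0, 263.8], [461.0, 263.6], [182.7, 216.0], [465.2, 215.7]]
```

View pics/w2.png

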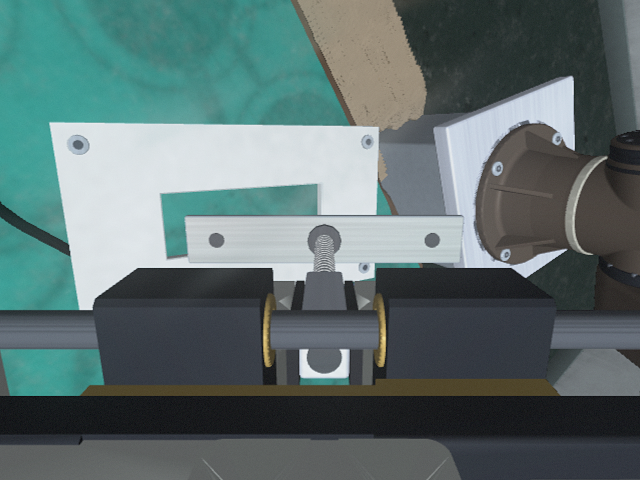

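Wrist view: slot corners at (162,193), (318,184), (167,258) and the bar at (186,216)–(462,262). Both fall within about 2–3 px of prediction, and the low end points into the slot. Descend.

In the tool's units: 0.0675 m is 0.135, -0.0333 m is -0.0666.

>>> {"method": "drive_effector", "body": {
  "increments": [
    [[0,-0.008,0.018,0,0,0],[0,-0.018,0.036,0,0,0],[0,-0.028,0.056,0,0,0],[0,-0.038,0.076,0,0,0],[0,-0.048,0.096,0,0,0],[0,-0.058,0.116,0,0,0],[0,-0.0666,0.135,0,0,0],[0,-0.0666,0.135,0,0,0],[0,-0.0666,0.135,0,0,0]]
  ]
}}

```text
time_s: 7.6
tcp_pos: [0.5161, -0.1906, 0.2166]
eef_rot: [149.9, -0.0, -106.8]
contact_force: [0.9, 0.3, -1.1]
gripper_width: 0.0156
gripper_force: 45.0
```

```bash
python3 - <<'E'
from plant import r
from h import *
s=r.get_state();hang(s,-.024,.125,30);hang(s,.045,.085,30);print(s['joints'])
E
```

```text
[ 0.517 -0.19   0.217] delta [-0.001, -0.0006, -0.0005] [0.1, -0.02, -0.01]
[ 0.583 -0.21   0.177] delta [-0.001, -0.0804, -0.0005] [0.1, -0.02, -0.01]
[ -4.42452935  28.61641534   7.92933875  -6.2204529  -98.78715649
 -11.7163016 ]
```

In the tool's units: -0.078 m is -0.156, -0.072 m is -0.144.

>>> {"method": "drive_effector", "body": {
  "increments": [
    [[0,-0.016,0,0,0,0],[0,-0.032,0,0,0,0],[0,-0.048,0,0,0,0],[0,-0.064,0,0,0,0],[0,-0.08,0,0,0,0],[0,-0.096,0,0,0,0],[0,-0.112,0,0,0,0],[0,-0.128,0,0,0,0],[0,-0.144,0,0,0,0],[0,-0.156,0,0,0,0],[0,-0.156,0,0,0,0],[0,-0.156,0,0,0,0]]
  ]
}}

```text
time_s: 8.6
tcp_pos: [0.5811, -0.2101, 0.1779]
eef_rot: [150.0, -0.0, -106.8]
contact_force: [0.7, 0.7, -2.8]
gripper_width: 0.016
gripper_force: 45.0
```

```bash
python3 - <<'E'
from plant import r
from h import *
import cv2
s=r.get_state();hang(s,.043,.086,30);hang(s,.045,.07,15);hang(s,.045,.055,0);print(s['joints'])
c=r.capture('side');cv2.imwrite('pics/s3.png',cv2.resize(c['frame'][130:290,240:440],None,fx=3,fy=3,interpolation=cv2.INTER_CUBIC)[:,:,::-1])
c=r.capture('wrist');cv2.imwrite('pics/w3.png',c['frame'][:,:,::-1])
E
```

```text
[ 0.581 -0.209  0.178] delta [-0.0008, 0.0, 0.0001] [0.05, -0.0, -0.01]
[ 0.559 -0.202  0.172] delta [-0.0008, 0.0177, 0.0166] [15.05, -0.0, -0.01]
[ 0.532 -0.195  0.161] delta [-0.0008, 0.0358, 0.0402] [30.05, -0.0, -0.01]
[ -5.47470974  36.27357731  15.98511547  -5.71610381 -99.22942736
 -10.76297603]
```

View pics/w3.png

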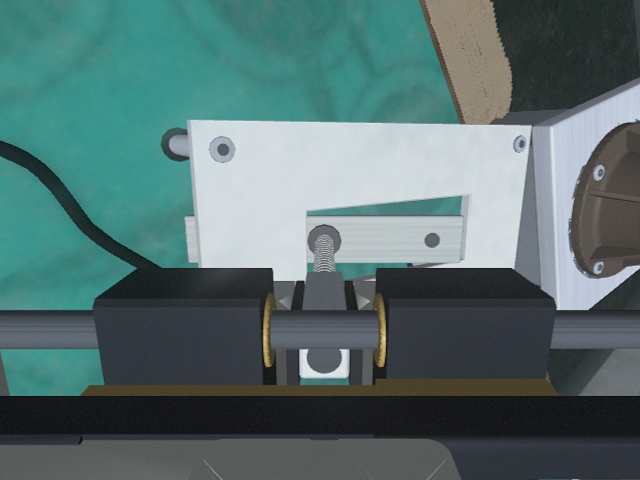

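Wrist view: the low end shows beyond the panel's far edge at (190,240), so it is underneath. The high end is at (464,240), inside the slot, whose near edge is at column 470. The stud at (323,240) is clear of the far slot edge at 306. Level and lower together.

In the tool's units: 0.0427 m is 0.0854, 0.04 m is 0.08, 30 degrees is 0.0833.

>>> {"method": "drive_effector", "body": {
  "increments": [
    [[0,0.01,0.008,0.0083,0,0],[0,0.018,0.016,0.0167,0,0],[0,0.026,0.024,0.025,0,0],[0,0.034,0.03,0.0333,0,0],[0,0.04,0.038,0.0417,0,0],[0,0.048,0.046,0.05,0,0],[0,0.056,0.056,0.0583,0,0],[0,0.064,0.066,0.0667,0,0],[0,0.072,0.076,0.075,0,0],[0,0.08,0.0854,0.0833,0,0],[0,0.08,0.0854,0.0833,0,0],[0,0.08,0.0854,0.0833,0,0]]
  ]
}}

```text
time_s: 9.7
tcp_pos: [0.5262, -0.1936, 0.1627]
eef_rot: [-180.0, 0.0, -106.8]
contact_force: [0.6, -0.3, -1.9]
gripper_width: 0.0159
gripper_force: 45.0
```

```bash
python3 - <<'E'
from plant import r
from h import *
s=r.get_state();hang(s,.04,.055,0);hang(s,0,.05,0)
E
```

```text
[ 0.528 -0.193  0.161] delta [-0.0009, -0.0013, 0.0017] [-0.04, 0.01, 0.03]
[ 0.489 -0.182  0.156] delta [-0.001, 0.0388, 0.0067] [-0.04, 0.01, 0.03]
```

In the tool's units: 0.0388 m is 0.0776, 0.032 m is 0.064.

>>> {"method": "drive_effector", "body": {
  "increments": [
    [[0,0.002,0.008,0,0,0],[0,0.006,0.016,0,0,0],[0,0.016,0.018,0,0,0],[-0.002,0.028,0.018,0,0,0],[-0.002,0.04,0.018,0,0,0],[-0.002,0.052,0.018,0,0,0],[-0.002,0.064,0.018,0,0,0],[-0.002,0.0776,0.018,0,0,0],[-0.002,0.0776,0.018,0,0,0],[-0.002,0.0776,0.018,0,0,0],[-0.002,0.0776,0.018,0,0,0]]
  ]
}}

```text
time_s: 10.62
tcp_pos: [0.491, -0.1817, 0.1527]
eef_rot: [-180.0, 0.0, -106.8]
contact_force: [1.0, -0.4, -1.8]
gripper_width: 0.0155
gripper_force: 45.0
```

```bash
python3 - <<'E'
from plant import r
from h import *
import cv2
s=r.get_state();hang(s,0,.0475,0)
c=r.capture('wrist');cv2.imwrite('pics/w4.png',c['frame'][:,:,::-1])
Rz=Ro.from_euler('z',YAW,degrees=True)
print('slot exp',[np.round(proj(c,np.r_[SLOT,.108]+Rz.apply([a,b,0])),1).tolist() for a in(-.068,.068) for b in(-.025,.025)])
print('holes exp',[np.round(proj(c,np.r_[SLOT,.0535]+Rz.apply([a,0,0])),1).tolist() for a in(-.07,0,.07)])
c=r.capture('side');cv2.imwrite('pics/s4.png',cv2.resize(c['frame'][130:290,240:440],None,fx=3.5,fy=3.5,interpolation=cv2.INTER_CUBIC)[:,:,::-1])
E
```

```text
[ 0.489 -0.182  0.154] delta [0.0003, 0.0016, -0.0008] [-0.04, 0.01, 0.01]
slot exp [[461.8, 219.2], [453.9, 311.3], [190.7, 219.3], [198.4, 311.4]]
holes exp [[434.3, 240.1], [325.8, 240.1], [217.3, 240.2]]
```

View pics/w4.png

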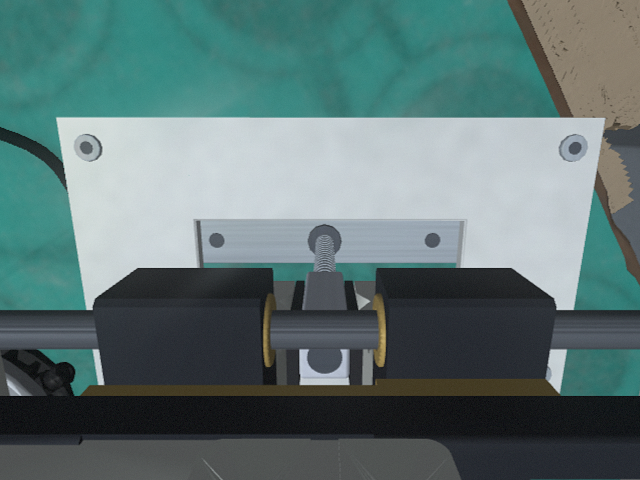

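View pics/s4.png

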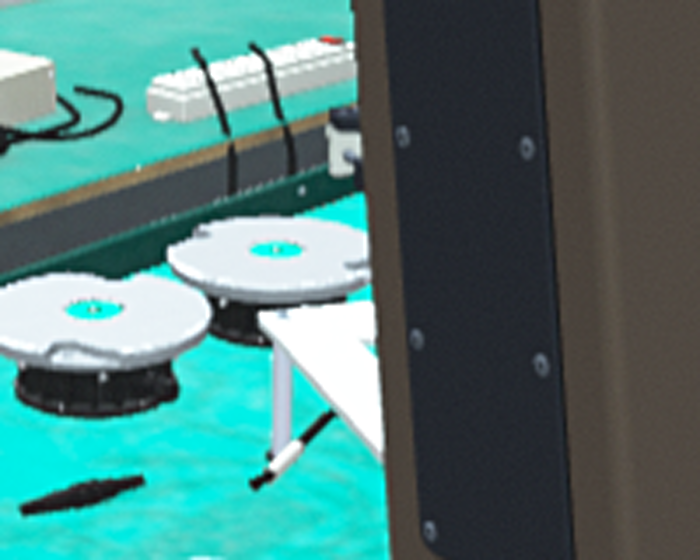

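Wrist view: slot long edge on row 219 from column 194 to 466, centre 330. Bar holes at (216.5,240) and (432.5,240), centre 324.5. The bar is parallel, under the panel and on the centreline, but about 2.7 mm too far along +x. In the side view the arm hides the hanger. Apply a small correction.

In the tool's units: 0.0025 m is 0.005, 0.0013 m is 0.0026.

>>> {"method": "drive_effector", "body": {
  "increments": [
    [[0,0.0026,0,0,0,0],[0,0.005,0,0,0,0],[0,0.005,0,0,0,0],[0,0.005,0,0,0,0],[0,0.005,0,0,0,0],[0,0.005,0,0,0,0],[0,0.005,0,0,0,0],[0,0.005,0,0,0,0]]
  ]
}}

```text
time_s: 11.38
tcp_pos: [0.4883, -0.181, 0.1524]
eef_rot: [-180.0, 0.0, -106.8]
contact_force: [-0.0, -0.3, -2.8]
gripper_width: 0.0156
gripper_force: 45.0
```

```bash
python3 - <<'E'
from plant import r
from h import *
import cv2
c=r.capture('wrist');f=c['frame'];cv2.imwrite('pics/w5.png',cv2.resize(f[190:290,170:490],None,fx=2.5,fy=2.5,interpolation=cv2.INTER_CUBIC)[:,:,::-1])
P=cloud(c)
m=np.zeros((480,640),bool);m[222:260,200:460]=1;m&=(P[...,2]<.07)&(P[...,2]>.03);v,u=np.nonzero(m)
k=abs(P[m][:,2]-np.median(P[m][:,2]))<.006;A=np.c_[u[k]-324,v[k]-240,np.ones(k.sum())];print('bar top z fit',np.linalg.lstsq(A,P[m][k][:,2],rcond=None)[0],k.sum())
print('panel z',np.median(P[130:210,150:500,2]),'bench',np.median(P[20:100,100:450,2]))
E
```

```text
bar top z fit [ 3.70836094e-07 -6.01204259e-06  5.18370257e-02] 9146
panel z nan bench nan
```

View pics/w5.png

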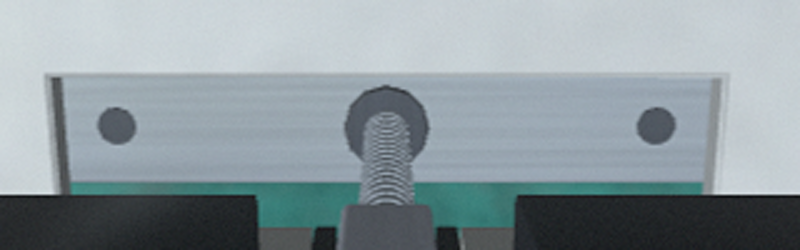

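The crop shows the slot at columns 45–729 (centre 387) and the holes at 117 and 656 (centre 386.5). The bar is centred and level, with its top at z = 0.052. Hand in.

```bash
python3 -c "
from plant import r
print(r.close_job())"
```

```text
the job is handed in; nothing more can be done
None
```

The hanger is threaded through the slot and still held, and I've handed the job in at about 11.5 s of the 48 s. By the wrist camera, the bar is level, along the slot, centred to within about 1 mm, and roughly midway between panel and bench (underside about 46 mm up). The other bench items were not re-checked in the final pictures.

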